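Slide two jewel lenses into the cells of a jukebox trim panel

TASK

Fit the two loose glass jewel lenses to the jukebox trim panel: with the fingertips, gently push each one over the face of the panel, past the edge of its cell, until it drops in and lies flat and fully home, the large lens in the large cell and the small lens in the small cell. Only slide the lenses: do not pinch them, pick them up or lift them, do not press hard on the glass, and do not let one fall off the panel. Leave the other parts on the panel and the bench where they are.

Things in the scene. Friction and masses are not known exactly. Their poses are not given: they have to be found in the camera images.
- panel: plain satin-grey cast trim panel, face up, screwed to a plywood board, immovable. Origin: centre of the board's underside, on the bench; z up; turned up to 26 deg. Flat level face 170 mm (x) by 270 mm (y), 26 mm above the bench, no lip or raised part. Around it a lower flange (12 mm above the bench, 186 x 286 mm; screw heads at 14 mm) and the board (6 mm high, 200 x 310 mm).
- large_cell (a point): centre of the level floor of the large cell, a round recess in the panel face 50 mm across and 8 mm deep with upright walls; 80 mm from the panel's centre along its +y. The floor is solid: a milky diffuser disc set level in a dark ledge. Axes as the panel's.
- small_cell (a point): centre of the level floor of the small lens cell, a round recess 38 mm across and 8 mm deep, otherwise alike; 80 mm from the panel's centre along its -y. Axes as the panel's.
- large_lens: large blue glass jewel lens, loose, 25 to 50 g: disc 46 mm across, rim 7 mm thick, faceted dome on top (38 mm across at its foot, 13 mm over all), flat underside. Origin: centre of the underside; z up its axis. It starts on the panel face between the cells, on one side (x) of the middle line, the small lens on the other. Seated, its rim is 1 mm below the face, its dome 5 mm above.
- small_lens: small blue glass jewel lens, loose, about 12 to 25 g: a round disc 34 mm across and 7 mm thick at its rim, dome 26 mm across at its foot and 12 mm over all; origin and axes as the large one's. Seated, its dome stands 4 mm above the panel face.
- cup: tin parts cup, 68 mm across and 70 mm tall, standing on the bench beyond the large-cell end of the panel; origin: centre of its underside. To be left alone.
- funnel: brass funnel that stands in the mouth of the cup on a flat collar, 94 mm across at its mouth, which is 118 mm above the bench; origin: centre of the collar's underside, at the cup's rim. To be left alone.
- hub: nickel wheel hub, a flange 62 mm across with a boss 34 mm across, 32 mm tall, on the bench beyond the small-cell end of the panel; origin: centre of its underside. To be left alone.
- bearing: bronze thrust bearing, a ring 28 mm across, 14 mm bore, 8 mm tall, lying on the panel face in the corner by the small cell on the panel's +x side; origin: centre of its underside. To be left alone.
- cap: cream plastic button cap, 20 mm across and 10 mm tall, lying on the panel face in the corner by the large cell on the panel's -x side; origin: centre of its underside. To be left alone.
- large_bezel: nickel bezel ring, 64 mm across, 40 mm bore, 4 mm thick, on the bench beyond the large-cell end of the panel; origin: centre of its underside. To be left alone.
- small_bezel: nickel bezel ring, 50 mm across, 28 mm bore, 4 mm thick, on the bench beyond the small-cell end of the panel; origin: centre of its underside. To be left alone.
- driver: screwdriver with a wooden handle, 170 mm long, lying on the bench along the panel's +x side; origin: on its underside near its middle. To be left alone.
Mind the look-alikes: they are no part of the job. What is shaped like the large_lens but green is not meant.

How it is judged:
By the outcome, as a careful person would: the job done as asked, in the order asked, and still so for the second after the job is handed in, with the robot touching nothing.
It also fails if it takes over 45 s, if anything falls off the work surface, if the arm or the gripper's body presses on something with over 40 N, if the wrist force passes 120 N, or if a joint passes its speed limit or range.

ROBOT

A 6-joint arm with a two-finger parallel gripper is mounted at the origin on the work surface. World frame = base frame: x ahead of the robot, y to its left, z up, the work surface at z = 0. Lengths are in m, angles in degrees, forces in N, time in s.
With the tool pointing down it reaches from about 0.3 to 0.875 m from the base axis. Payload 6.4 kg.
Tool frame: the origin (TCP) lies midway between the tips of the shut fingers; the grasp point (between the pads) lies 19 mm behind it; z points along the fingers, y is the line along which they close (so a half turn about z gives the same grasp; the last joint's range is limited). The gripper opens to 88 mm and grips with 3 to 60 N. Pads are 18 mm wide; open, the fingers measure 123 mm over their backs; the gripper's body (75 mm by 187 mm) begins 45 mm behind the grasp point.
Start: joints at [-88.081, 10.359, 92.074, -0, 77.567, -11.82], TCP at [0.137, -0.559, 0.239] pointing down, gripper open.
Joint ranges: [-171.53, 171.53], [-51.25, 118.39], [17.06, 147.69], [-65.23, 245.23], [0, 150.52], [-178.68, 178.68]. Speed limits (degrees/s): [147.25, 147.25, 172.46, 180, 180, 180].

INTERFACE

Orientations are given as [roll, pitch, yaw] about the fixed x, y, z axes, in that order (R = Rz(yaw) Ry(pitch) Rx(roll)).
In Python, from rig import env, vision gives the robot as it stands.
- The arm moves only by the tool carry_out, never from a script. Its argument "motion" is a list that holds one entry, the list of rows, each a list of 7 numbers: the shift along the tool's x, y, z normalised to -1 to 1, where 1 is 40 mm, then the turn, a rotation vector about the tool's x, y, z normalised to -1 to 1, where 1 is 0.1 rad, then the closure in counts, from 0 (fully open) to 255 (shut). A call has 1 to 8 rows; each row shifts and turns the commanded pose from where the row before left it, along the tool's axes as they then stand; what a row does not reach is not made up. A row lasts 1/12 s, in which the tool goes at most 41.7 mm and 7.16 degrees, less where a joint would pass 70% of its speed; a pose out of reach is approached as far as the arm can. A call with a number of a shift or a turn outside -1 to 1 is refused whole. A call with a gripper value outside its range is refused whole. The fingers move at their own pace and stop on an object; "newtons" is the grip in N (left out, the last holds). Time passes only in rows, so rows that do not move let the fingers close. It gives the time, the measured TCP pose, the force, the opening and the grip force at its end, in the units of the state.
- env.sense(): the state, without advancing time (a new reading comes with each control period).
- vision.read_camera(name): name is "side" or "top"; returns a dict with "color" (480x640x3 uint8, red, green, blue), "fx", "fy", "cx", "cy" (pixels), "origin" and "attitude" of the camera in the world. Camera axes: x right, y up, looking along -z (the intrinsics and any distortion apply to the point x, -y, -z); pixel columns grow to the right and rows downward; lengths in m; the calibration is good to about 2 mm. A picture is of the moment at which its call begins. There is no depth.
- env.job_done(): hands the job in; it is judged then, once.
The state is a dict: "clock": time; "joint_positions": joint angles; "joint_velocities": joint speeds; "tau": joint torques, N m; "ee_pos": TCP position; "eef_rot": TCP orientation; "ft_force": force on the tool from outside, world axes, zero at the start; "ft_torque": the same for the moment, N m; "width": finger opening in m; "grip_force": force on a finger pad.
Only numpy, scipy, OpenCV 4.12 (cv2) and the standard library are available. Lean on these libraries where they do the work, as an engineer would, in place of code of your own. Each camera call takes 0.05 s, during which the arm holds its last target. There are 200 camera calls.

## Working session

There is one attempt and no reset: what is moved stays moved. The work goes in short steps, Python scripts to look and compute and a tool call to move; the robot and the scene stay as the last step left them, time stands still between calls to the robot, and variables do not carry over. Pictures are saved under pics/ and viewed, at most 10 in all, crops included, and the job is handed in when it is done.

Besides the shell and the picture viewer there is one more tool, called after "Request:" as name([rows], argument=value, ...), one row to a line, values as JSON. carry_out: Moves the arm, as the interface text tells. Scaled input: -1 to 1 covers 40 mm each way for a shift and 0.1 rad each way for a turn. Its arguments: {"type":"object","properties":{"motion":{"type":"array"},"newtons":{"type":"number"}},"required":["motion"]}

```bash
ls; mkdir -p pics; python3 - <<'E'
from rig import env, vision
import cv2
print(env.sense())
for n in ("top","side"):
    c=vision.read_camera(n); cv2.imwrite(f"pics/{n}0.png",c["color"][:,:,::-1])
    print({k:v for k,v in c.items() if k!="color"})
E
```

```text
pics
{'clock': 0.0, 'joint_positions': array([-8.80789527e+01,  1.04010454e+01,  9.21330236e+01,  1.05967673e-03,
        7.75678897e+01, -1.18215927e+01]), 'joint_velocities': array([-4.48899284e-06,  1.47703672e-02, -3.22699775e-02,  4.35418715e-02,
       -1.06810548e-01,  6.66137741e-02]), 'tau': array([ 2.27165554e-03, -4.33863509e+01, -3.41842997e+01,  7.03962380e-02,
        3.87230865e-02, -1.42738190e-04]), 'ee_pos': array([ 0.136587  , -0.55797474,  0.23780694]), 'eef_rot': array([-1.79900416e+02, -2.19002174e-02,  1.37423919e+01]), 'ft_force': array([0.05264527, 0.69623891, 0.19511787]), 'ft_torque': array([ 0.04727956, -0.02662726, -0.0110646 ]), 'grip_force': 0.0, 'width': 0.08809341563297647}
{'fx': 443.9563548440794, 'fy': 443.9563548440794, 'cx': 323.12188515286687, 'cy': 245.6942292761089, 'origin': array([0.47555668, 0.05576425, 0.79379475]), 'attitude': array([  9.20503696,   0.52553311, -90.49412605])}
{'fx': 471.1086012491751, 'fy': 471.1086012491751, 'cx': 324.27331223327616, 'cy': 230.85370570061994, 'origin': array([0.35401113, 0.63191408, 0.51869313]), 'attitude': array([  54.31009087,   -0.77862637, -154.62309421])}
```

View pics/top0.png

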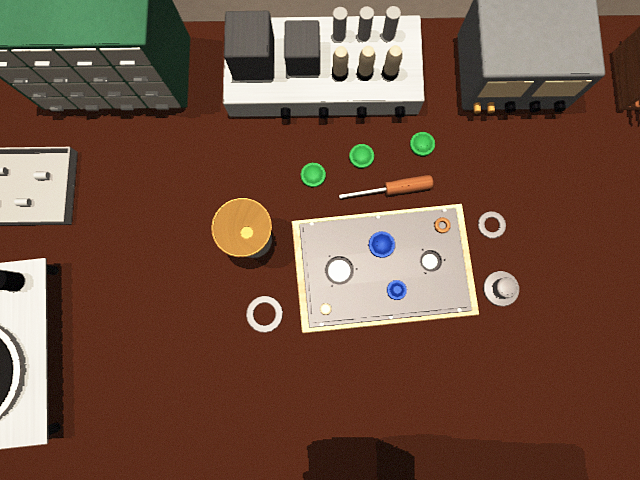

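View pics/side0.png

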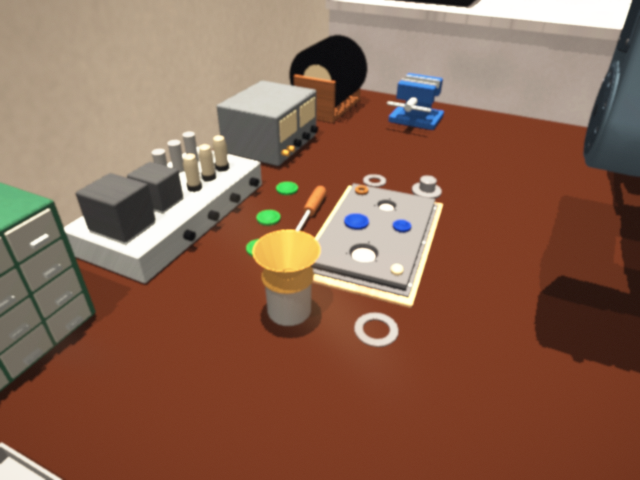

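The top view shows the large lens at (381,244), the small lens at (397,289), the large cell at (339,270) and the small cell at (430,261). The side view shows the funnel and cup clear of the panel, and the green look-alikes off it.

```bash
cat > h.py <<'E'
from rig import env, vision
import cv2, numpy as np
from scipy.spatial.transform import Rotation as R
def cast(c,uv,z):
    uv=np.atleast_2d(uv).astype(float)
    d=np.c_[(uv[:,0]-c["cx"])/c["fx"],-(uv[:,1]-c["cy"])/c["fy"],-np.ones(len(uv))]
    d=R.from_euler("xyz",c["attitude"],degrees=True).apply(d); o=c["origin"]
    return (o+d*((z-o[2])/d[:,2])[:,None])[:,:2]
def blobs(mask,amin):
    cs,_=cv2.findContours(mask.astype(np.uint8),cv2.RETR_EXTERNAL,cv2.CHAIN_APPROX_NONE)
    return [k[:,0] for k in cs if cv2.contourArea(k)>amin]
def circ(c,k,z):
    p=cast(c,k,z); (x,y),r=cv2.minEnclosingCircle(p.astype(np.float32)*1000)
    A=np.c_[2*p,np.ones(len(p))]; s=np.linalg.lstsq(A,(p**2).sum(1),rcond=None)[0]
    return np.round(s[:2],4),round(float(np.sqrt(s[2]+s[0]**2+s[1]**2)),4)
def look(n,roi):
    c=vision.read_camera(n); im=c["color"]; h=cv2.cvtColor(im,cv2.COLOR_RGB2HSV)
    u0,v0,u1,v1=roi; m=np.zeros(im.shape[:2],bool); m[v0:v1,u0:u1]=1
    blue=m&(h[...,0]>100)&(h[...,0]<135)&(h[...,1]>120)
    white=m&(h[...,2]>225)&(h[...,1]<40)
    dark=m&(h[...,2]<110)&(h[...,1]<90)
    return c,blue,white,dark
ROI={"top":(300,210,470,325),"side":(310,180,445,300)}
E
python3 - <<'E'
from h import *
for n in ("top","side"):
    c,b,w,d=look(n,ROI[n])
    for k in blobs(b,40): print(n,"blue",k.mean(0),circ(c,k,.031))
    for k in blobs(w,40): print(n,"white",k.mean(0),circ(c,k,.018))
    if n=="top":
        h=cv2.cvtColor(c["color"],cv2.COLOR_RGB2HSV)
        m=(h[...,0]>15)&(h[...,0]<40)&(h[...,1]>40)&(h[...,2]>190); m[:,:285]=0; m[:200]=0; m[340:]=0; m[:,482:]=0
        bb=max(blobs(m,50),key=len); pts=np.argwhere(m)[:,::-1].astype(np.float32)
        p=cast(c,pts,.006)
        r=cv2.minAreaRect((p*1000).astype(np.float32)); print("board",r)
E
```

```text
top blue [396.18867925 289.81132075] (array([ 0.5215, -0.0625]), 0.0157)
top blue [381.38888889 244.125     ] (array([ 0.6009, -0.0395]), 0.0219)
top white [429.4   260.975] (array([ 0.5724, -0.1246]), 0.0126)
top white [348.36198347 285.30247934] (array([0.5367, 0.0277]), 0.0669)
top white [359.42307692 215.52307692] (array([ 0.5209, -0.0171]), 0.1496)
board ((564.8342895507812, -44.91035461425781), (200.9744415283203, 311.0614318847656), 5.363636016845703)
side blue [401.5        225.45238095] (array([ 0.5212, -0.0622]), 0.0167)
side blue [356.03571429 220.92857143] (array([ 0.6004, -0.0391]), 0.0225)
side white [337.25301205 282.71084337] (array([0.5688, 0.1115]), 0.0212)
side white [396.75862069 266.82758621] (array([0.4958, 0.0378]), 0.0103)
side white [363.18181818 255.50909091] (array([0.5569, 0.034 ]), 0.0191)
side white [414.34042553 266.08156028] (array([ 0.6077, -0.0131]), 0.1682)
side white [386.  207.6] (array([ 0.5718, -0.1261]), 0.0128)
side white [333.55660377 212.98113208] (array([ 0.6665, -0.0674]), 0.0584)
side white [425.890625 191.71875 ] (array([ 0.5198, -0.2317]), 0.0237)
```

Request:
carry_out([
  [[0.61,-0.368,0,0,0,0,185],[0.61,-0.368,0,0,0,0,185],[0.61,-0.368,0,0,0,0,185],[0.61,-0.368,0,0,0,0,185],[0.61,-0.368,0,0,0,0,185],[0.61,-0.368,0,0,0,0,185],[0.61,-0.368,0,0,0,0,185],[0.61,-0.368,0,0,0,0,185]],
], newtons=5)

```text
clock: 0.87
ee_pos: [0.299, -0.3966, 0.2386]
eef_rot: [-180.0, -0.0, 13.7]
ft_force: [0.9, -0.5, 0.4]
width: 0.0369
grip_force: 0.0
```

Request:
carry_out([
  [[0.61,-0.368,0,0,0,0,185],[0.61,-0.368,0,0,0,0,185],[0.61,-0.368,0,0,0,0,185],[0.61,-0.368,0,0,0,0,185],[0.61,-0.368,0,0,0,0,185],[0.61,-0.368,0,0,0,0,185],[0.61,-0.368,0,0,0,0,185],[0.61,-0.368,0,0,0,0,185]],
])

```text
clock: 1.53
ee_pos: [0.4607, -0.2358, 0.2386]
eef_rot: [-180.0, 0.0, 13.7]
ft_force: [0.6, -0.9, 0.4]
width: 0.0243
grip_force: 0.0
```

Request:
carry_out([
  [[0.61,-0.368,0,0,0,0,185],[0.61,-0.368,0,0,0,0,185],[0.61,-0.368,0,0,0,0,185],[0.61,-0.368,0,0,0,0,185],[0.61,-0.368,0,0,0,0,185],[0.61,-0.368,0,0,0,0,185],[0.61,-0.368,0,0,0,0,185],[0.61,-0.368,0,0,0,0,185]],
])

```text
clock: 2.2
ee_pos: [0.6223, -0.075, 0.2384]
eef_rot: [-180.0, 0.0, 13.7]
ft_force: [0.7, 0.3, -0.2]
width: 0.0242
grip_force: 0.0
```

Request:
carry_out([
  [[0,0,0,0,0,-0.98,185],[0,0,0,0,0,-0.98,185],[0,0,0,0,0,-0.98,185],[0,0,0,0,0,-0.98,185],[0,0,0,0,0,-0.98,185],[0,0,0,0,0,-0.98,185],[0,0,0,0,0,-0.98,185],[0,0,0,0,0,-0.98,185]],
])

```text
clock: 2.87
ee_pos: [0.6214, -0.0762, 0.2384]
eef_rot: [-180.0, 0.0, 58.9]
ft_force: [-0.2, 0.0, 0.0]
width: 0.0241
grip_force: 0.0
```

Request:
carry_out([
  [[0,0,0,0,0,-0.98,185],[0,0,0,0,0,-0.98,185],[0,0,0,0,0,-0.98,185],[0,0,0,0,0,-0.98,185],[0,0,0,0,0,-0.98,185],[0,0,0,0,0,-0.98,185],[0,0,0,0,0,-0.98,185],[0,0,0,0,0,-0.98,185]],
])

```text
clock: 3.53
ee_pos: [0.6214, -0.0763, 0.2384]
eef_rot: [-180.0, -0.0, 103.9]
ft_force: [-0.7, 0.2, 0.1]
width: 0.0244
grip_force: 0.0
```

Request:
carry_out([
  [[0,0,0,0,0,-0.98,185],[0,0,0,0,0,-0.98,185],[0,0,0,0,0,-0.98,185],[0,0,0,0,0,0,185],[0,0,0,0,0,0,185]],
])

```text
clock: 3.95
ee_pos: [0.6214, -0.0763, 0.2385]
eef_rot: [-180.0, -0.0, 120.3]
ft_force: [-0.4, -0.7, 0.3]
width: 0.0243
grip_force: 0.0
```

Request:
carry_out([
  [[0,0,0.98,0,0,0,185],[0,0,0.98,0,0,0,185],[0,0,0.98,0,0,0,185],[0,0,0.98,0,0,0,185],[0,0,0.98,0,0,0,185],[0,0,0.25,0,0,0,185],[0,0,0.09,0,0,0,185],[0,0,0,0,0,0,185]],
])

```text
clock: 4.62
ee_pos: [0.6213, -0.0762, 0.0289]
eef_rot: [-179.9, -0.1, 120.3]
ft_force: [-0.1, -0.9, 0.5]
width: 0.0243
grip_force: 0.0
```

```bash
python3 - <<'E'
from h import *
s=env.sense(); print(s["ee_pos"],s["ft_force"])
for n in ("top","side"):
    c,b,w,d=look(n,ROI[n])
    for k in blobs(b,40): print(n,"blue",k.mean(0),circ(c,k,.031))
    u0,v0,u1,v1=ROI[n]; im=c["color"][v0-40:v1+20,u0-20:u1+20,::-1]
    cv2.imwrite(f"pics/{n}1.png",cv2.resize(im,None,fx=3,fy=3,interpolation=cv2.INTER_CUBIC))
a=cv2.imread("pics/top1.png");b=cv2.imread("pics/side1.png")
print(a.shape,b.shape)
E
```

```text
[ 0.6212946  -0.07621551  0.02885386] [-0.06663361 -0.86902027  0.53304994]
top blue [371.67567568 241.81081081] (array([ 0.6043, -0.0269]), 0.0108)
side blue [401.59090909 225.04545455] (array([ 0.5216, -0.0634]), 0.0176)
side blue [356.05172414 221.0862069 ] (array([ 0.6004, -0.0382]), 0.0234)
(525, 630, 3) (540, 525, 3)
```

View pics/side1.png

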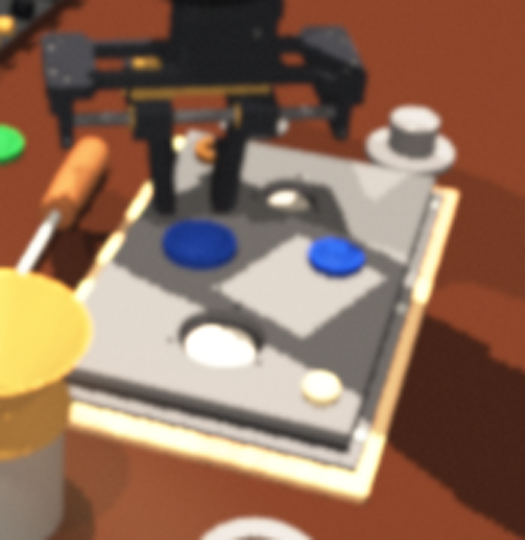

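The fingers stand right behind the large lens, which is at about (200,243) in the crop, with the large cell straight ahead at (222,343).

Request:
carry_out([
  [[0.15,0,0,0,0,0,185],[0.15,0,0,0,0,0,185],[0.15,0,0,0,0,0,185],[0.15,0,0,0,0,0,185],[0.15,0,0,0,0,0,185],[0.15,0,0,0,0,0,185],[0.15,0,0,0,0,0,185],[0.15,0,0,0,0,0,185]],
])

```text
clock: 5.38
ee_pos: [0.5969, -0.0343, 0.0292]
eef_rot: [180.0, 0.0, 120.4]
ft_force: [0.3, -0.7, 0.4]
width: 0.0241
grip_force: 0.2
```

```bash
python3 - <<'E'
from h import *
s=env.sense(); print(s["ee_pos"],s["ft_force"])
c,b,w,d=look("side",ROI["side"])
for k in blobs(b,40): print("blue",k.mean(0),circ(c,k,.031))
E
```

```text
[ 0.59689806 -0.0343344   0.02917167] [ 0.33348622 -0.70917702  0.3710369 ]
blue [359.74603175 231.6031746 ] (array([ 0.5813, -0.0106]), 0.0241)
blue [401.19512195 225.63414634] (array([ 0.5217, -0.0615]), 0.0169)
```

Request:
carry_out([
  [[0.12,0.01,0,0,0,0,185],[0.12,0.01,0,0,0,0,185],[0.12,0,0,0,0,0,185],[0.12,0,0,0,0,0,185],[0.12,0,0,0,0,0,185],[0.1,0,0,0,0,0,185],[0.1,0,0,0,0,0,185],[0.1,0,0,0,0,0,185]],
])

```text
clock: 6.1
ee_pos: [0.5795, -0.0031, 0.0291]
eef_rot: [180.0, 0.0, 120.4]
ft_force: [0.0, -0.4, 0.6]
width: 0.0241
grip_force: 0.1
```

Request:
carry_out([
  [[0.08,0,0,0,0,0,185],[0.08,0,0,0,0,0,185],[0.08,0,0,0,0,0,185],[0.08,0,0,0,0,0,185],[0.06,0,0,0,0,0,185],[0,0,0,0,0,0,185]],
])

```text
clock: 6.6
ee_pos: [0.5716, 0.0101, 0.029]
eef_rot: [-180.0, -0.0, 120.4]
ft_force: [-0.9, -0.4, 0.6]
width: 0.024
grip_force: 0.0
```

```bash
python3 - <<'E'
from h import *
s=env.sense(); print(s["ee_pos"],s["ft_force"])
c,b,w,d=look("side",ROI["side"])
for k in blobs(b,40): print("blue",k.mean(0),circ(c,k,.031))
cv2.imwrite("pics/s2.png",cv2.resize(c["color"][140:310,290:460,::-1],None,fx=3.5,fy=3.5,interpolation=cv2.INTER_CUBIC))
E
```

```text
[0.57158747 0.01010594 0.02901742] [-0.90719758 -0.42685605  0.58310859]
blue [363.5        252.38709677] (array([0.554 , 0.0415]), 0.0214)
blue [401.5        225.61904762] (array([ 0.5207, -0.0615]), 0.0173)
```

View pics/s2.png

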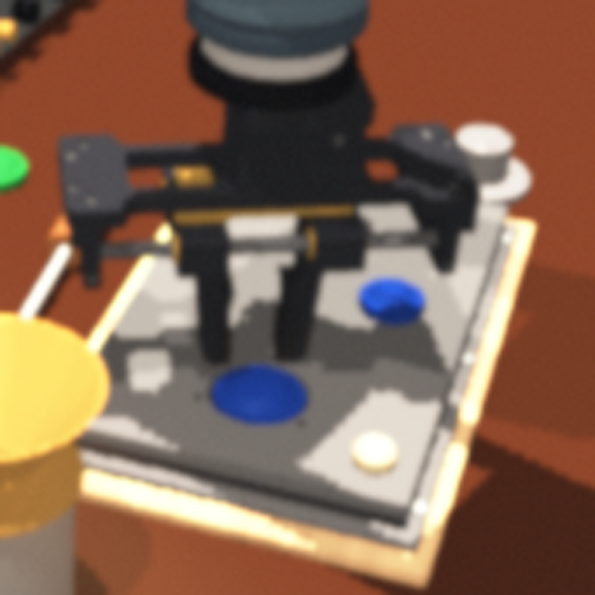

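The large lens lies in its cell. I'll retreat and go behind the small lens.

Request:
carry_out([
  [[-0.375,0,0,0,0,0,185],[0,0,-0.6,0,0,0,185],[0,0,-0.6,0,0,-0.78,185],[0,0,0,0,0,-0.78,185],[0.29,-0.69,0,0,0,0,185],[0.29,-0.69,0,0,0,0,185],[0.29,-0.68,0,0,0,0,185],[0,0,0,0,0,0,185]],
])

```text
clock: 7.32
ee_pos: [0.489, -0.0296, 0.0758]
eef_rot: [-179.8, -0.2, 129.3]
ft_force: [-0.2, 0.7, -0.4]
width: 0.0239
grip_force: 0.0
```

```bash
python3 - <<'E'
from h import *
s=env.sense(); print(s["ee_pos"],s["eef_rot"])
for n in ("top","side"):
    c,b,w,d=look(n,ROI[n])
    for k in blobs(b,40): print(n,"blue",k.mean(0),circ(c,k,.031),circ(c,k,.024))
    u0,v0,u1,v1=ROI[n]
    cv2.imwrite(f"pics/{n}3.png",cv2.resize(c["color"][v0-10:v1+10,u0-10:u1+10,::-1],None,fx=3.5,fy=3.5,interpolation=cv2.INTER_CUBIC))
E
```

```text
[ 0.48904549 -0.02955161  0.07582703] [-179.78321617   -0.23802249  129.3001218 ]
top blue [332.234375 269.34375 ] (array([0.5556, 0.0346]), 0.02) (array([0.5563, 0.0344]), 0.0202)
side blue [363.5        252.25806452] (array([0.5542, 0.0412]), 0.0211) (array([0.5571, 0.0327]), 0.0214)
side blue [401.69767442 225.30232558] (array([ 0.5206, -0.063 ]), 0.0172) (array([ 0.523, -0.073]), 0.0175)
```

View pics/side3.png

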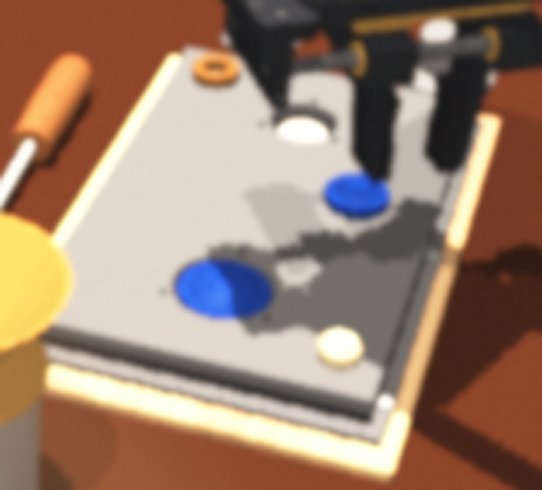

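The large lens sits flat in its cell at crop (223,288) and the two views agree on it. The small lens at (357,195) is untouched.

Request:
carry_out([
  [[0,0.1,0,0,0,0,185],[0,0,0.6,0,0,0,185],[0,0,0.5,0,0,0,185],[0,0,0.06,0,0,0,185],[0,0,0,0,0,0,185]],
])

```text
clock: 7.83
ee_pos: [0.4971, -0.0257, 0.0298]
eef_rot: [-179.9, -0.1, 129.4]
ft_force: [0.4, 0.8, 0.2]
width: 0.0235
grip_force: 0.0
```

```bash
python3 - <<'E'
from h import *
s=env.sense(); print(s["ee_pos"],s["eef_rot"])
y=np.radians(s["eef_rot"][2]);X=np.array([np.cos(y),np.sin(y)]);Y=np.array([np.sin(y),-np.cos(y)])
for p in ([.521,-.0625],[.5723,-.1247]):
    d=p-s["ee_pos"][:2]; print(d@X,d@Y)
for n in ("top","side"):
    c,b,w,d=look(n,ROI[n])
    for k in blobs(b,40): print(n,"blue",k.mean(0),circ(c,k,.031))
E
```

```text
[ 0.49707533 -0.02574029  0.02976561] [-1.79932061e+02 -1.10827040e-01  1.29391233e+02]
-0.04359191821145965 -0.004838439829579502
-0.12421759623202569 -0.0046651085744224136
side blue [363.31147541 252.40983607] (array([0.5541, 0.0415]), 0.0209)
```

Request:
carry_out([
  [[0,-0.12,0.025,0,0,0,185],[-0.2,0,0,0,0,0,185],[-0.2,0,0,0,0,0,185],[-0.15,0,0,0,0,0,185],[-0.15,0,0,0,0,0,185],[-0.15,0,0,0,0,0,185],[-0.15,0,0,0,0,0,185],[-0.15,0,0,0,0,0,185]],
])

```text
clock: 8.6
ee_pos: [0.5227, -0.0653, 0.0297]
eef_rot: [-180.0, -0.0, 129.4]
ft_force: [-0.6, -0.5, -0.0]
width: 0.0244
grip_force: 0.2
```

```bash
python3 - <<'E'
from h import *
s=env.sense(); print(s["ee_pos"],s["eef_rot"],s["ft_force"])
y=np.radians(s["eef_rot"][2]);X=np.array([np.cos(y),np.sin(y)]);Y=np.array([np.sin(y),-np.cos(y)])
print([(np.array([.5723,-.1247])-s["ee_pos"][:2])@v for v in (X,Y)])
for n in ("top","side"):
    c,b,w,d=look(n,ROI[n])
    for k in blobs(b,25): print(n,"blue",k.mean(0),circ(c,k,.031))
    u0,v0,u1,v1=ROI[n]
    cv2.imwrite(f"pics/{n}4.png",cv2.resize(c["color"][v0-10:v1+10,u0-10:u1+10,::-1],None,fx=3.5,fy=3.5,interpolation=cv2.INTER_CUBIC))
E
```

```text
[ 0.52274434 -0.06529324  0.02970896] [-1.79999323e+02 -3.81166973e-03  1.29351448e+02] [-0.64691756 -0.50107427 -0.02006198]
[np.float64(-0.077359567211987), np.float64(0.0006515915602260738)]
top blue [339.35616438 270.52054795] (array([0.556 , 0.0339]), 0.0219)
side blue [363.53225806 252.11290323] (array([0.5543, 0.0406]), 0.0214)
side blue [401.25  218.625] (array([ 0.5301, -0.082 ]), 0.0138)
```

View pics/side4.png

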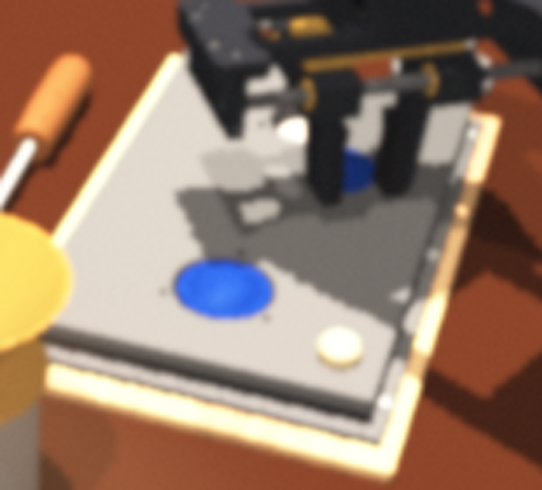

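The small lens is cradled between the fingertips at crop (355,172). I'll push it on.

Request:
carry_out([
  [[-0.12,0.016,0.02,0,0,0,185],[-0.12,0,0,0,0,0,185],[-0.12,0,0,0,0,0,185],[-0.12,0,0,0,0,0,185],[-0.12,0,0,0,0,0,185],[-0.12,0,0,0,0,0,185],[-0.12,0,0,0,0,0,185],[-0.1,0,0,0,0,0,185]],
])

```text
clock: 9.37
ee_pos: [0.5471, -0.0939, 0.029]
eef_rot: [180.0, 0.0, 129.4]
ft_force: [-0.4, 0.2, 0.6]
width: 0.0244
grip_force: 0.1
```

Request:
carry_out([
  [[-0.08,0,0,0,0,0,185],[-0.08,0,0,0,0,0,185],[-0.08,0,0,0,0,0,185],[-0.08,0,0,0,0,0,185],[-0.05,0,0,0,0,0,185],[0,0,0,0,0,0,185]],
])

```text
clock: 9.87
ee_pos: [0.5564, -0.1052, 0.029]
eef_rot: [180.0, 0.0, 129.4]
ft_force: [0.7, -0.3, -0.4]
width: 0.0243
grip_force: 0.0
```

```bash
python3 - <<'E'
from h import *
s=env.sense(); print(s["ee_pos"],s["eef_rot"],s["ft_force"])
y=np.radians(s["eef_rot"][2]);X=np.array([np.cos(y),np.sin(y)]);Y=np.array([np.sin(y),-np.cos(y)])
print([(np.array([.5723,-.1247])-s["ee_pos"][:2])@v for v in (X,Y)])
for n in ("top","side"):
    c,b,w,d=look(n,ROI[n])
    for k in blobs(b,25): print(n,"blue",k.mean(0),circ(c,k,.031),circ(c,k,.024))
E
```

```text
[ 0.55640839 -0.10519328  0.02899089] [1.79992097e+02 1.99790844e-02 1.29350335e+02] [ 0.68145392 -0.34857377 -0.39636512]
[np.float64(-0.025160467177280002), np.float64(-7.972397792568864e-05)]
top blue [339.35616438 270.50684932] (array([0.5561, 0.0339]), 0.0219) (array([0.5568, 0.0337]), 0.0221)
side blue [363.53225806 252.16129032] (array([0.5543, 0.0408]), 0.0214) (array([0.5572, 0.0323]), 0.0217)
side blue [390.64 204.44] (array([ 0.5621, -0.1206]), 0.0098) (array([ 0.5651, -0.1314]), 0.0099)
```

Request:
carry_out([
  [[-0.05,0,0,0,0,0,185],[-0.05,0,0,0,0,0,185],[-0.03,0,0,0,0,0,185],[0,0,0,0,0,0,185],[0,0,0,0,0,0,185]],
])

```text
clock: 10.38
ee_pos: [0.5594, -0.1089, 0.0289]
eef_rot: [180.0, 0.0, 129.4]
ft_force: [-0.2, 0.3, -0.0]
width: 0.0243
grip_force: 0.0
```

Request:
carry_out([
  [[0.25,0,0,0,0,0,185],[0.25,0,0,0,0,0,185],[0,0,-0.6,0,0,0,185],[0,0,-1,0,0,0,185],[0,-0.8,-1,0,0,0,185],[0,-0.9,-0.4,0,0,0,185],[0,-0.9,0,0,0,0,185],[0,0,0,0,0,0,185]],
])

```text
clock: 11.05
ee_pos: [0.4676, -0.1573, 0.1424]
eef_rot: [-179.9, 0.1, 129.3]
ft_force: [-0.1, -0.6, -0.5]
width: 0.0242
grip_force: 0.0
```

```bash
python3 - <<'E'
from h import *
s=env.sense(); print(s["ee_pos"],s["ft_force"])
for n in ("top","side"):
    c,b,w,d=look(n,ROI[n])
    for k in blobs(b,25): print(n,"blue",k.mean(0),circ(c,k,.031),circ(c,k,.024))
    u0,v0,u1,v1=ROI[n]
    cv2.imwrite(f"pics/{n}5.png",cv2.resize(c["color"][v0-10:v1+10,u0-10:u1+10,::-1],None,fx=3.5,fy=3.5,interpolation=cv2.INTER_CUBIC))
E
```

```text
[ 0.46759033 -0.15734518  0.14236097] [-0.12880211 -0.60566602 -0.50638448]
top blue [339.35616438 270.50684932] (array([0.5561, 0.0339]), 0.0219) (array([0.5568, 0.0337]), 0.0221)
top blue [430.18867925 261.18867925] (array([ 0.5704, -0.1229]), 0.0162) (array([ 0.5713, -0.1245]), 0.0164)
side blue [363.53225806 252.16129032] (array([0.5543, 0.0408]), 0.0214) (array([0.5572, 0.0323]), 0.0217)
side blue [386.5        204.66666667] (array([ 0.5688, -0.1167]), 0.0142) (array([ 0.5719, -0.1274]), 0.0144)
```

View pics/side5.png

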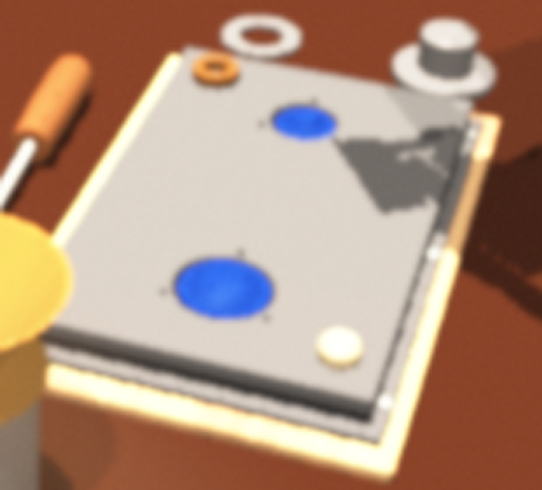

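View pics/top5.png

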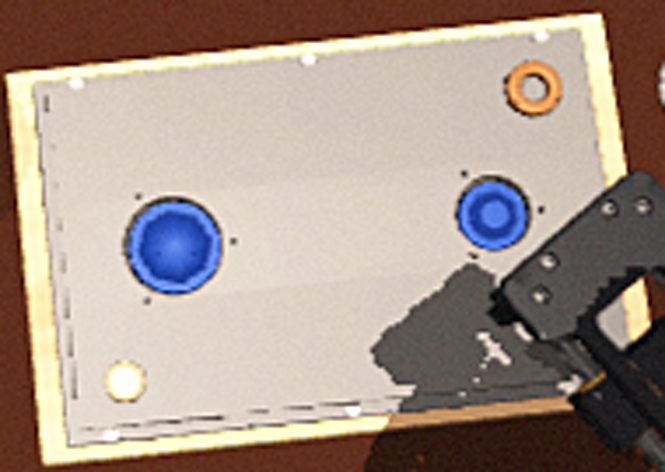

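Both lenses sit flat and flush: the large one at crop (173,245) and the small one at (493,213) in the top view. The bearing and cap have not moved, and the gripper is clear.

```bash
python3 -c "
from rig import env
print(env.job_done())"
```

```text
the job is handed in; nothing more can be done
None
```

I slid both lenses into their cells, the large one first; both camera views show them lying flat and flush, the bearing and cap still in place, and the job is handed in at about 11 s on the robot's clock.

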